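# Hold a wall bracket against the mounting board for a colleague with the screws

### The job

First swing the jig's hinged wooden board up until it stands fully upright. Then fetch the white wall bracket, stand it on the jig's base plate and press its back plate flat against the board, centred between the two black marks, with a steady push of about 9 N, so that the red pointer stays in the green band for at least three seconds. Finish still gripping the bracket and pressing it there, so that a colleague can screw it on; never drive the sprung carriage to the end of its travel, and leave the other things alone.

Things in the scene. Friction and masses are not known exactly. Their poses are not given: they have to be found in the camera images.
- jig: Mounting jig, fixed: aluminium base plate, x -60 to 125 mm, y +-80 mm, top face 12 mm above the table; origin at table height. x points from the free working end to the end with blue carriage and board, roughly away from the robot; the bracket is pressed along +x, at y = 0. A scale with a green band lies at the -y edge. A room-high wall pillar stands to its left, over y -0.09 to 0.04, from x = 0.51 on: pass in front of it.
- carriage (a joint): Travel of the blue sprung carriage that carries the board, along the jig's +x, in m: 0 at rest, end stop at 0.040. The spring resists with 3 N at the start of its travel plus 0.35 N per mm (9 N at 17 mm). Its red pointer is in the green band from 0.008 to 0.026.
- board (a joint): Angle of the wooden board hinged on the carriage, rad: 0 = upright, against a stop; negative = leaning towards the jig's -x end. A friction hinge: it stays where left. About 4 N on the free edge, up and towards +x along its arc, swings it up (a level push may jam). At carriage rest the hinge axis (along y) is at jig x = 55 mm, 24 mm above the table.
- board_face (a point): Middle of the board's front face, 26 mm up from the hinge axis, 5 mm in front of it; axes turn with the board, x points into the board. Board 120 mm wide (y), 10 mm thick, top edge 62 mm beyond the hinge axis: upright, its face is at jig x = 50 mm (carriage at rest), its top 86 mm above the table. Two black marks 92 mm apart flank the bracket's place.
- bracket_rib (a point): Middle of the centre rib of the loose white wall bracket (0.14 to 0.27 kg), 27 mm above its underside: grip it here from above, across y. Rib 12 mm thick (y), 88 mm long (x, +-44 mm from here), top 50 mm above the underside. A shelf plate 80 (y) x 88 x 5 mm forms the underside; the back plate, 80 mm wide, 50 high, 6 thick, stands at the +x end. z up.
- bracket_back (a point): Middle of the outer face of the bracket's back plate, 50 mm along +x from bracket_rib, 27 mm above the underside; the face that goes against the board.
- bracket: The same bracket; origin at its underside, 27 mm below bracket_rib, same axes.
- antiseptic_bottle: Dark green bottle with white nozzle, 41 x 61 x 99 mm, standing loose; origin under its centre. To be left alone.
- slide_box: Blue flat hinged box, 95 x 109 x 30 mm, loose; origin under its centre. To be left alone.
- bench_timer: Round orange and white timer, 62 mm across, 44 mm high, loose; origin under its centre. To be left alone.
- screwdriver: Screwdriver lying on the table, 170 mm long, the colleague's; loose. To be left alone.

How it is judged:
By the outcome, as a careful person would: the job done as asked, in the order asked, and still so for the second after the job is handed in, while the arm keeps its last pose, push and grip.
It also fails if it takes over 69 s, if anything falls off the work surface, if the arm or the gripper's body presses on something with over 40 N, if the wrist force passes 120 N, or if a joint passes its speed limit or range.

### The arm

A 7-joint arm with a two-finger parallel gripper is mounted at the origin on a cart in front of the work surface, level with it; the furniture and walls round the work are solid. World frame = base frame: x ahead of the robot, y to its left, z up, the work surface at z = 0. Lengths are in m, angles in rad, forces in N, time in s.
With the tool pointing down it reaches from about 0.4 to 0.85 m from the base axis. Payload 6.9 kg.
Tool frame: the origin (TCP) lies midway between the tips of the shut fingers; the grasp point (between the pads) lies behind it (ctrl.pinch_z is the z of the grasp point in the tool frame, in m); z points along the fingers, y is the direction in which the jaws open and shut (so a half turn about z gives the same grasp; the last joint's range is limited). The gripper opens to 85 mm and grips with 20 to 120 N. Pads are 22 mm wide; open, the fingers measure 114 mm over their backs; the gripper's body (76 mm by 85 mm) begins 54 mm behind the grasp point. The pads swing forward as they close: fully open they stand 13 mm farther back than shut.
Start: joints at [-1.018, 0.507, -0.238, 1.5, 0.126, 1.149, -0.155], TCP at [0.271, 0.563, 0.231] pointing down, gripper open.
Joint ranges: [-3.08, 3.08], [-0.24, 2.05], [-1.43, 1.35], [0, 2.5], [-1.52, 4.66], [0.17, 1.96], [-2.89, 2.89]. Speed limits (rad/s): [2.39, 2.39, 3.14, 3.14, 3.14, 3.14, 3.14].

### API

Orientations are given as a unit quaternion [w, x, y, z].
In Python, from station import ctrl, get_state, vision, ticket, models gives the robot as it stands. Calls block until the motion is done:
- ctrl.movep(position, orientation): joint-space move of the TCP to a pose.
- ctrl.movel(position, frame=None, max_speed=0.15): straight line of the TCP; frame=None keeps the orientation; max_speed is the mean speed in m/s.
- ctrl.set_joints(angles): joint-space move.
- ctrl.ungrasp() and ctrl.close_gripper(force=None): open the fingers fully, or close them until they stop; force is the grip in N (None keeps the last).
- ctrl.pause(seconds).
- ctrl.ik(position, orientation): joint angles nearest the present ones, or None.
- get_state(): the state.
- vision.grab_frame(name): name is "scene" or "top"; returns (picture, depth): 400x640x3 uint8, blue, green, red; 400x640 float32, m along the optical axis (not along the pixel's ray), 0 where there is no reading.
- vision.camera_info(name): a dict with "mtx" (3x3 intrinsics, pixels), "R" (3x3) and "t" (3): a world point X has camera coordinates R X + t. Camera axes: x right, y down, z forward; pixel columns grow to the right and rows downward; lengths in m; the calibration is good to about 2 mm. A picture is of the moment at which its call begins. camera_info takes no time and is no camera call.
A pose or a line that the arm cannot do raises ctrl.Unreachable and nothing moves.
- ticket.close_job(): hands the job in, once; it reports no verdict.
Trained networks look in the newest picture that a camera, given by its name, has taken for a name from the list of things; names that differ only in an ending like _2 or _b are one class to them, and where a whole thing is asked for, a point or a joint stands for the part that bears it (a point fixed in the world has none). Each returns a list of dicts, best first, with "p" (0 to 1); they miss things now and then, are a little off and sometimes report something else, mostly with a low value. They report only what shows in the picture. A call takes as long as a camera call.
- models.recognise(camera, target): "point" ([column, row] in pixels, amid what is visible of it).
- models.masks_of(camera, target): "mask" (400x640 bool, what is visible of it) and "point" ([column, row] in pixels, amid what is visible of it).
The state is a dict: "time": time; "qpos": joint angles; "qd": joint speeds; "tau": joint torques, N m; "tcp_pos": TCP position; "eef_rot": TCP orientation; "contact_force": force on the tool from outside, world axes, zero at the start; "wrist_torque": the same for the moment, N m; "width": finger opening in m.
Only numpy, scipy, OpenCV 4.12 (cv2) and the standard library are available. Lean on these libraries where they do the work, as an engineer would, in place of code of your own. Each camera call takes 0.05 s, during which the arm holds its last target. There are 200 camera calls.

## Working session

There is one attempt and no reset: what is moved stays moved. The work goes in short steps, each a Python script; the robot and the scene stay as the last script left them, time stands still between calls to the robot, and variables do not carry over. Pictures are saved under pics/ and viewed, about 8 in all and at most 12, crops included, and the job is handed in when it is done.

```bash
ls; mkdir -p pics; python3 - <<'E'
from station import ctrl, get_state, vision, models
import cv2, numpy as np
for n in("scene","top"):
    p,d=vision.grab_frame(n); cv2.imwrite(f"pics/{n}0.png",p); np.save(f"{n}0.npy",d)
    i=vision.camera_info(n); print(n,i["mtx"].round(1).tolist(),i["R"].round(3).tolist(),i["t"].round(3).tolist())
    for t in("jig","board","bracket","bracket_rib","carriage","antiseptic_bottle","slide_box","bench_timer","screwdriver"):
        print(t,[(r["point"],round(r["p"],2)) for r in models.recognise(n,t)[:2]])
s=get_state(); print(s["time"],s["tcp_pos"],s["eef_rot"],s["width"],ctrl.pinch_z)
E
```

```text
pics
scene [[435.5, 0.0, 320.8], [0.0, 435.5, 201.8], [0.0, 0.0, 1.0]] [[0.159, -0.987, 0.011], [-0.63, -0.11, -0.769], [0.76, 0.115, -0.64]] [-0.088, 0.365, 1.192]
jig []
board [([389.4, 200.1], 0.52)]
bracket [([438.4, 221.5], 0.61), ([390.5, 200.7], 0.33)]
bracket_rib [([439.9, 224.4], 0.69)]
carriage [([390.1, 199.2], 0.59), ([317.8, 235.6], 0.41)]
antiseptic_bottle []
slide_box [([183.2, 213.8], 0.69)]
bench_timer [([474.6, 257.4], 0.62)]
screwdriver [([317.5, 232.9], 0.73)]
top [[402.8, 0.0, 312.5], [0.0, 402.8, 199.3], [0.0, 0.0, 1.0]] [[-0.018, -1.0, -0.005], [-0.989, 0.019, -0.146], [0.146, 0.003, -0.989]] [-0.022, 0.484, 1.296]
jig [([380.8, 177.6], 0.82)]
board [([383.1, 171.2], 0.92)]
bracket [([430.7, 192.8], 0.91)]
bracket_rib [([432.6, 194.3], 0.59), ([309.7, 231.1], 0.23)]
carriage [([381.4, 166.2], 0.73)]
antiseptic_bottle [([262.1, 207.5], 0.71)]
slide_box [([164.6, 227.9], 0.63)]
bench_timer [([464.2, 230.7], 0.66)]
screwdriver [([383.8, 170.9], 0.61)]
1.0 [0.27065784 0.56334699 0.23129629] [6.59779403e-07 2.22064569e-01 9.75031962e-01 9.87616023e-06] 0.08540597792351237 -0.0187
```

```bash
python3 - <<'E'
import cv2
a=cv2.imread("pics/top0.png")[110:290,230:510]; cv2.imwrite("pics/topc.png",cv2.resize(a,(800,514),interpolation=cv2.INTER_CUBIC))
b=cv2.imread("pics/scene0.png"); cv2.imwrite("pics/sc.png",cv2.resize(b,(800,500)))
E
```

```text
(no output)
```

View pics/topc.png

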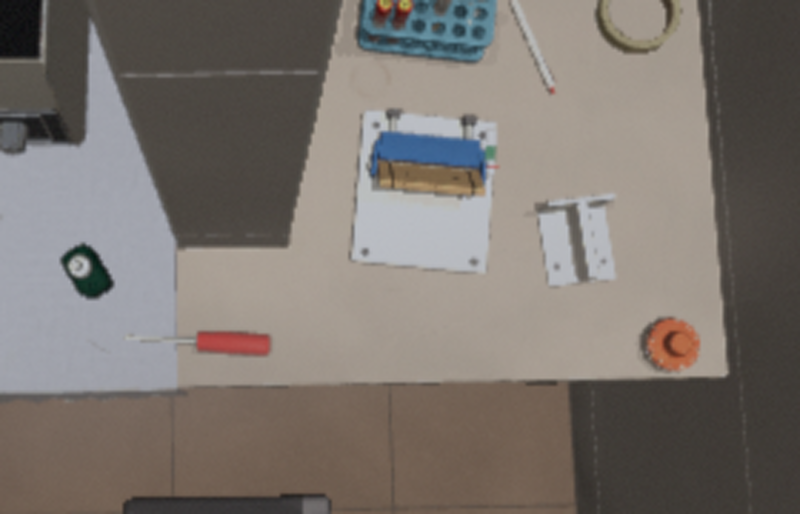

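View pics/sc.png

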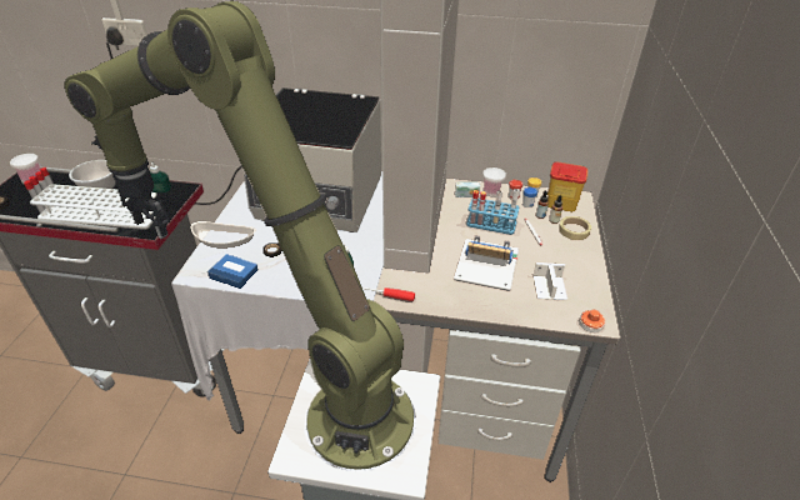

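The top view shows the jig (crop ~425,190) with its board leaning towards the robot, the bracket to the right of it (~580,240) with its back plate facing away, and the pillar to the left. Next I'll measure poses from the point cloud.

```bash
cat > h.py <<'E'
import numpy as np, cv2
from station import ctrl, get_state, vision, models, ticket
from scipy.spatial.transform import Rotation as Ro
def cloud(n):
    p,d=vision.grab_frame(n); i=vision.camera_info(n); K=i["mtx"]
    v,u=np.mgrid[:400,:640]; c=np.stack([(u-K[0,2])/K[0,0]*d,(v-K[1,2])/K[1,1]*d,d],-1)
    X=(c-i["t"])@i["R"]; X[d==0]=np.nan
    return p,X
def proj(n,X):
    i=vision.camera_info(n); c=i["R"]@np.asarray(X)+i["t"]; q=i["mtx"]@c; return q[:2]/q[2]
def down(yaw):  # tool z down, tool y axis = dir (yaw+90deg)
    x=np.array([np.cos(yaw),np.sin(yaw),0]);z=np.array([0,0,-1.]);y=np.cross(z,x)
    q=Ro.from_matrix(np.stack([x,y,z],1)).as_quat(); return q[[3,0,1,2]]
E
python3 - <<'E'
from h import *
p,X=cloud("top")
def rect(m,zlo,zhi,nm):
    P=X[m&(X[...,2]>zlo)&(X[...,2]<zhi)]
    r=cv2.minAreaRect(P[:,:2].astype(np.float32)); print(nm,len(P),np.round(r[0],4),np.round(r[1],4),round(r[2],2)); return P
box=np.zeros((400,640),bool)
t=box.copy(); t[140:208,350:408]=1
for r in models.masks_of("top","jig")[:1]: mj=r["mask"]
ZT=np.nanmedian(X[200:215,345:400,2]); print("table z",ZT, "mask rows",np.where(mj.any(1))[0][[0,-1]],np.where(mj.any(0))[0][[0,-1]])
P=rect(mj,0.006,0.018,"plate"); rect(mj,-.02,.2,"all")
print(np.histogram(X[mj][:,2],bins=np.arange(-.01,.12,.005)))
rb=models.masks_of("top","bracket")[0]; mb=rb["mask"]
rect(mb,0.0,.012,"shelf");rect(mb,0.03,.07,"upper");rect(mb,-.01,.1,"all")
for r in models.masks_of("top","board")[:1]:
    B=X[r["mask"]]; print("board",B.shape,B.min(0),B.max(0)); 
    c=np.median(B,0); print(c)
np.set_printoptions(precision=3,suppress=True)
for u in (370,383,395):
    print(u,[tuple(X[v,u].round(3)) for v in range(152,186,1)])
E
```

```text
table z 0.0007332825630680247 mask rows [148 205] [353 403]
plate 1632 [ 0.5614 -0.2553] [0.1608 0.1855] 83.27
all 2518 [ 0.5632 -0.2563] [0.1663 0.1894] 83.27
(array([   1,   10,   17,  457, 1009,  209,   47,  257,  193,   38,   24,
         23,   25,   21,   23,   26,   58,   73,    7,    0,    0,    0,
          0,    0,    0]), array([-0.01 , -0.005,  0.   ,  0.005,  0.01 ,  0.015,  0.02 ,  0.025,
        0.03 ,  0.035,  0.04 ,  0.045,  0.05 ,  0.055,  0.06 ,  0.065,
        0.07 ,  0.075,  0.08 ,  0.085,  0.09 ,  0.095,  0.1  ,  0.105,
        0.11 ,  0.115]))
shelf 20 [0.4787 0.1405] [0.0704 0.0323] 36.37
upper 171 [0.4699 0.1439] [0.061  0.0395] 29.24
all 251 [0.4744 0.145 ] [0.0701 0.0419] 29.35
board (329, 3) [nan nan nan] [nan nan nan]
[nan nan nan]
370 [(np.float64(0.647), np.float64(-0.231), np.float64(0.012)), (np.float64(0.644), np.float64(-0.231), np.float64(0.011)), (np.float64(0.639), np.float64(-0.23), np.float64(0.014)), (np.float64(0.637), np.float64(-0.231), np.float64(0.009)), (np.float64(0.632), np.float64(-0.23), np.float64(0.014)), (np.float64(0.626), np.floa
[... 5064 characters left out ...]
, np.float64(-0.301), np.float64(0.066)), (np.float64(0.552), np.float64(-0.299), np.float64(0.077)), (np.float64(0.549), np.float64(-0.299), np.float64(0.076)), (np.float64(0.545), np.float64(-0.298), np.float64(0.077)), (np.float64(0.543), np.float64(-0.299), np.float64(0.073)), (np.float64(0.552), np.float64(-0.312), np.float64(0.008)), (np.float64(0.548), np.float64(-0.312), np.float64(0.009)), (np.float64(0.544), np.float64(-0.311), np.float64(0.012)), (np.float64(0.542), np.float64(-0.312), np.float64(0.009)), (np.float64(0.538), np.float64(-0.311), np.float64(0.012)), (np.float64(0.534), np.float64(-0.31), np.float64(0.013)), (np.float64(0.532), np.float64(-0.312), np.float64(0.007))]
```

```bash
python3 - <<'E'
from h import *
np.set_printoptions(precision=4,suppress=True)
# averaged cloud for the poses
Ps=[];Bs=[]
for k in range(4):
    p,X=cloud("top")
    A=X[172:216,412:452].reshape(-1,3); Bs.append(A)
    Ps.append(X[140:212,345:412].reshape(-1,3))
for lo,hi in((.03,.065),(.004,.065),(.038,.065)):
    rs=[]
    for A in Bs:
        Q=A[(A[:,2]>lo)&(A[:,2]<hi)]; r=cv2.minAreaRect(Q[:,:2].astype(np.float32)); rs.append((*r[0],*r[1],r[2],len(Q)))
    print("bracket",lo,np.array(rs))
rs=[]
for A in Ps:
    Q=A[(A[:,2]>.005)&(A[:,2]<.02)]; r=cv2.minAreaRect(Q[:,:2].astype(np.float32)); rs.append((*r[0],*r[1],r[2],len(Q)))
print(np.array(rs))
# board points in jig frame
yaw=np.radians(-6.73);o=np.array([.5291,-.2515]);R=np.array([[np.cos(yaw),np.sin(yaw)],[-np.sin(yaw),np.cos(yaw)]])
A=np.vstack(Ps);J=np.c_[(A[:,:2]-o)@R.T,A[:,2]]
T=J[(J[:,2]>.068)&(J[:,2]<.1)&(abs(J[:,1])<.1)];print("top strip x pct",np.percentile(T[:,0],[2,25,50,75,98]),"y",np.percentile(T[:,1],[1,99]),"z",np.percentile(T[:,2],[5,50,95]))
for zz in(.04,.05,.06,.07):
    S=J[(abs(J[:,2]-zz)<.005)&(abs(J[:,1])<.055)];print(zz,np.median(S[:,0]),len(S))
for q in("move",):
    pts=[(.19,.38,.3,1),(.40,.12,.3,1),(.40,-.12,.3,1)]
    print(ctrl.ik([.40,-.12,.3],down(yaw)),ctrl.ik([.40,-.12,.3],down(yaw+np.pi)))
E
```

```text
bracket 0.03 [[  0.5078  -0.4444   0.1006   0.0754  27.6362 205.    ]
 [  0.4957  -0.4338   0.0941   0.0809   6.8873 207.    ]
 [  0.5051  -0.4184   0.0743   0.1007  73.9799 209.    ]
 [  0.5068  -0.444    0.1006   0.0734  26.2682 205.    ]]
bracket 0.004 [[  0.5005  -0.4343   0.1324   0.151   86.9898 646.    ]
 [  0.5008  -0.4332   0.1324   0.1477  88.5452 658.    ]
 [  0.5009  -0.4353   0.1341   0.1476  88.8172 668.    ]
 [  0.5     -0.4339   0.1324   0.1496  86.7257 642.    ]]
bracket 0.038 [[  0.5079  -0.4444   0.1006   0.0753  27.7143 181.    ]
 [  0.4957  -0.4338   0.0941   0.0809   6.8873 185.    ]
 [  0.5051  -0.4184   0.0743   0.1007  73.9799 183.    ]
 [  0.5068  -0.444    0.1006   0.0733  26.1812 180.    ]]
[[   0.5676   -0.2569    0.2218    0.2511   86.8527 1780.    ]
 [   0.5668   -0.2565    0.2228    0.2469   86.9499 1756.    ]
 [   0.5681   -0.2569    0.2255    0.2462   89.5725 1777.    ]
 [   0.5672   -0.2579    0.2271    0.2464   88.9023 1774.    ]]
top strip x pct [0.0184 0.0211 0.0241 0.0277 0.033 ] y [-0.0582  0.059 ] z [0.0693 0.0753 0.0807]
0.04 0.05182432128432734 189
0.05 0.04470887294704338 158
0.06 0.03845794245973802 178
0.07 0.02881028700528043 302
[-0.4177  0.1577  0.7696  1.8848 -0.1203  1.1458 -1.2928] [-0.1101  0.128   0.3958  1.882  -0.0541  1.1419  1.7587]
```

```bash
cat >> h.py <<'E'
YAW=np.radians(-6.73); O=np.array([.5291,-.2515,0])
RJ=Ro.from_euler('z',YAW).as_matrix()
def J(x,y,z): return O+RJ@np.array([x,y,z])
def tq(tilt,flip,yaw=YAW): # tool z = (sin tilt,0,-cos tilt) in frame of yaw
    z=np.array([np.sin(tilt),0,-np.cos(tilt)]); y=np.array([0,-1. if not flip else 1.,0]); x=np.cross(y,z)
    M=Ro.from_euler('z',yaw).as_matrix()@np.stack([x,y,z],1)
    return Ro.from_matrix(M).as_quat()[[3,0,1,2]]
def arc(th,gap,r=.042): # TCP with finger side 'gap' in front of the face of a board leaning th
    s,c=np.sin(th),np.cos(th); d=.005+.011+gap
    return J(.055-r*s-d*c,0,.024+r*c-d*s)
E
python3 - <<'E'
from h import *
from scipy.optimize import minimize
p,X=cloud("top");A=np.vstack([cloud("top")[1][172:216,412:452].reshape(-1,3) for _ in range(3)])
Q=A[(A[:,2]>.035)&(A[:,2]<.065),:2]; print(len(Q))
def cost(v):
    c,s=np.cos(v[2]),np.sin(v[2]); P=(Q-v[:2])@np.array([[c,-s],[s,c]])
    f=lambda cx,hx,hy: np.hypot(np.maximum(abs(P[:,0]-cx)-hx,0),np.maximum(abs(P[:,1])-hy,0))
    d=np.minimum(f(0,.044,.006),f(.047,.003,.04)); return np.minimum(d,.008).__pow__(2).mean()*1e6
best=min((minimize(cost,[.4957+a,-.4338+b,.12+w],method="Nelder-Mead",options=dict(xatol=1e-4,fatol=1e-3,initial_simplex=None)) for a in(-.006,.0,.006) for b in(-.006,.006) for w in(-.06,.06)),key=lambda r:r.fun)
print("bracket",best.x,best.fun)
for flip in(0,1):
    print(flip,[None if (q:=ctrl.ik(arc(t,g),tq(t,flip))) is None else q.round(2).tolist() for t,g in((.66,.012),(.3,0),(0,-.008))], ctrl.ik([best.x[0],best.x[1],.1],tq(0,flip,best.x[2])),ctrl.ik(J(-.012,0,.1),tq(0,flip)), ctrl.ik([.4,-.12,.3],tq(0,flip)))
E
```

```text
576
bracket [ 0.49211536 -0.43261583  0.09202876] 0.06923066237421505
0 [[1.09, 0.78, -0.83, 2.38, 2.63, 0.53, 2.59], [0.56, 0.58, -0.16, 2.02, -0.01, 0.26, -1.25], [0.05, 0.75, 0.58, 1.69, -0.52, 0.86, -0.84]] [ 0.14380746  0.94148627  1.1206258   1.58923494 -0.89631691  1.19978591
 -0.02590432] [-0.01552535  0.66317823  0.69742003  1.81435536 -0.54581179  0.86585078
 -0.7452634 ] [-0.41771568  0.15774185  0.7695832   1.88481594 -0.12027323  1.14576062
 -1.29283713]
1 [[1.19, 0.87, -1.03, 2.38, 2.4, 0.63, -0.29], [0.6, 0.58, -0.24, 2.02, 0.15, 0.27, 1.74], [0.39, 0.67, -0.02, 1.68, 0.02, 0.78, 1.82]] [ 0.54581734  0.67953637  0.23886147  1.58372391 -0.19077243  0.90129558
  2.51512342] [ 0.37926195  0.56245234  0.0442193   1.80923013 -0.03384661  0.7706376
  1.89430017] [-0.11007583  0.1279824   0.39582123  1.88202918 -0.05413783  1.14193571
  1.75869857]
```

```bash
cat >> h.py <<'E'
def edge(lean,gap,e=.020,tmax=.27):
    t=min(lean,tmax); s,c=np.sin(lean),np.cos(lean)
    cx,cz=.055-.062*s-.005*c, .024+.062*c-.005*s
    return J(cx+np.sin(t)*e-np.cos(t)*(.011+gap),0,cz-np.cos(t)*e-np.sin(t)*(.011+gap)), tq(t,1)
BR=(.4921,-.4326,.092)
E
python3 - <<'E'
from h import *
np.set_printoptions(precision=3,suppress=True)
def st(l=""): s=get_state(); print(l,round(s["time"],2),s["tcp_pos"],"F",s["contact_force"]); return s
ctrl.close_gripper(40)
for P,q in (((.19,.38,.3),down(2.7)),((.39,.13,.3),down(2.85)),((.40,-.12,.3),tq(0,1))):
    ctrl.movep(np.array(P),q); st("transit")
p0,q0=edge(.6,.015); t=.27
ctrl.movep(p0+RJ@np.array([-np.sin(t)*.1-.02,0,np.cos(t)*.1]),q0); st("above")
ctrl.movel(p0,max_speed=.15); s=st("in"); F0=s["contact_force"]
for lean,gap in ((.6,.006),(.6,.0),(.55,0),(.48,0),(.4,0)):
    p,q=edge(lean,gap); ctrl.movel(p,q,max_speed=.06); s=st(lean)
    if np.linalg.norm(s["contact_force"]-F0)>20: print("STOP");break
pic,_=vision.grab_frame("top"); cv2.imwrite("pics/t1.png",cv2.resize(pic[140:215,340:460],(800,500),interpolation=cv2.INTER_CUBIC))
E
```

```text
transit 3.23 [0.191 0.381 0.3  ] F [1.242 0.18  0.125]
transit 4.44 [0.39  0.131 0.3  ] F [-1.463  1.2    0.175]
transit 5.42 [ 0.401 -0.118  0.3  ] F [-0.239  0.532  0.324]
above 6.29 [ 0.48  -0.244  0.143] F [-0.058 -0.384  0.231]
in 7.16 [ 0.525 -0.251  0.047] F [1.414 0.545 0.417]
0.6 7.46 [ 0.535 -0.252  0.049] F [-0.416  0.122 -0.222]
0.6 7.71 [ 0.54  -0.253  0.05 ] F [-0.014 -0.339  0.26 ]
0.55 7.96 [ 0.542 -0.253  0.052] F [ 0.863 -0.568 -0.142]
0.48 8.21 [ 0.546 -0.253  0.054] F [-0.74  -0.04   0.607]
0.4 8.46 [ 0.55  -0.254  0.057] F [-2.654  0.343  1.306]
```

View pics/t1.png

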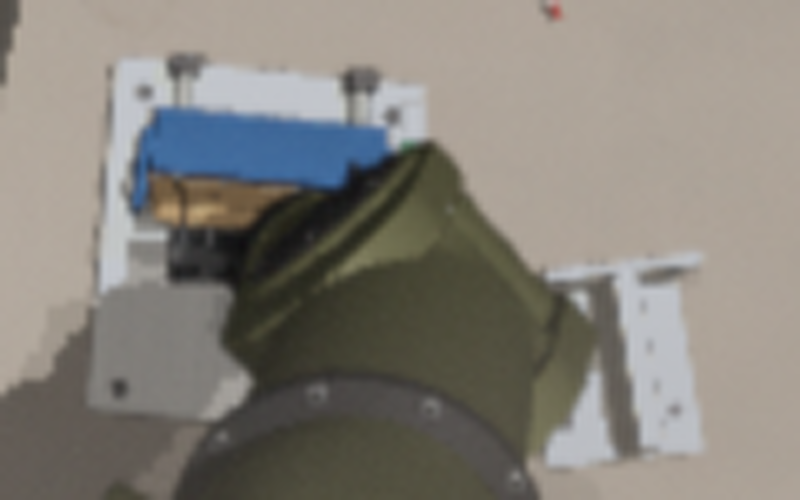

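The board is still leaning; the fingers have just reached its edge (~240,200) with the first ~3 N of contact. I'll keep following the arc.

```bash
python3 - <<'E'
from h import *
np.set_printoptions(precision=3,suppress=True)
for lean,gap in ((.32,0),(.24,0),(.16,0),(.08,0),(0,0),(0,-.003),(0,-.006),(0,-.009),(0,-.012),(0,-.015)):
    p,q=edge(lean,gap); ctrl.movel(p,q,max_speed=.06); s=get_state(); F=s["contact_force"]@RJ
    print(lean,gap,round(s["time"],2),((s["tcp_pos"]-O)@RJ),"F",F)
    if F[0]<-7.5: print("STOP");break
pic,_=vision.grab_frame("top"); cv2.imwrite("pics/t2.png",cv2.resize(pic[140:215,340:460],(800,500),interpolation=cv2.INTER_CUBIC))
E
```

```text
0.32 0 8.76 [0.026 0.    0.059] F [-0.244 -0.246  1.331]
0.24 0 9.01 [0.031 0.    0.061] F [ 0.378 -0.33   0.132]
0.16 0 9.27 [0.034 0.    0.063] F [-0.14  -0.487  0.803]
0.08 0 9.53 [0.036 0.    0.064] F [-0.251  0.409 -0.162]
0 0 9.78 [0.039 0.    0.065] F [ 0.039 -0.114  1.099]
0 -0.003 10.03 [ 0.041 -0.     0.066] F [-1.211  0.458 -1.338]
0 -0.006 10.28 [ 0.044 -0.     0.066] F [-4.325  0.022  0.956]
0 -0.009 10.53 [ 0.047 -0.     0.066] F [-4.568 -0.734  1.424]
0 -0.012 10.78 [ 0.05  -0.     0.066] F [-6.186  0.425  2.429]
0 -0.015 11.03 [ 0.053 -0.     0.066] F [-6.878  0.229  3.209]
```

View pics/t2.png

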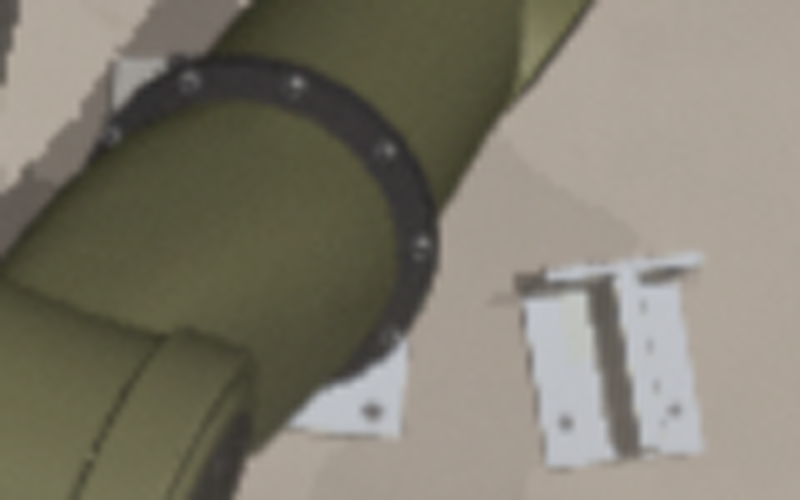

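The arm hides the board here, but the force rise (about 0.9 N per 3 mm) looks like the carriage spring. Backing off and checking from both cameras on the way to the bracket.

```bash
python3 - <<'E'
from h import *
np.set_printoptions(precision=3,suppress=True)
q=tq(0,1)
s=get_state()["tcp_pos"]
ctrl.movel(s-RJ@np.array([.05,0,0]),q,max_speed=.15)
ctrl.movel(s+RJ@np.array([-.07,0,.12]),q,max_speed=.25)
ctrl.movep(np.array([BR[0],BR[1],.12]),tq(0,1,BR[2])); ctrl.ungrasp()
s=get_state(); print(s["time"],s["tcp_pos"],s["width"],s["contact_force"])
p,X=cloud("top"); A=X[140:212,345:412].reshape(-1,3);A=A[~np.isnan(A[:,0])];Jp=(A-O)@RJ
for lo in np.arange(.03,.11,.01):
    S=Jp[(Jp[:,2]>lo)&(Jp[:,2]<=lo+.01)&(abs(Jp[:,1])<.06)]; print(lo.round(2),len(S),np.percentile(S[:,0],[5,50,95]) if len(S) else "")
a=cv2.resize(p[140:215,340:460],(800,500),interpolation=cv2.INTER_CUBIC); 
p2,_=vision.grab_frame("scene"); b=cv2.resize(p2[170:260,340:484],(800,500),interpolation=cv2.INTER_CUBIC)
cv2.imwrite("pics/t3.png",cv2.resize(np.hstack([a,b]),(800,250)))
E
```

```text
13.7833 [ 0.492 -0.433  0.12 ] 0.08547153142682777 [-0.219  0.246  0.132]
0.03 152 [0.05  0.083 0.118]
0.04 22 [0.049 0.051 0.051]
0.05 23 [0.05  0.05  0.051]
0.06 26 [0.049 0.05  0.051]
0.07 30 [0.05  0.05  0.054]
0.08 116 [0.05  0.054 0.059]
0.09 5 [0.049 0.055 0.057]
0.1 0
```

View pics/t3.png

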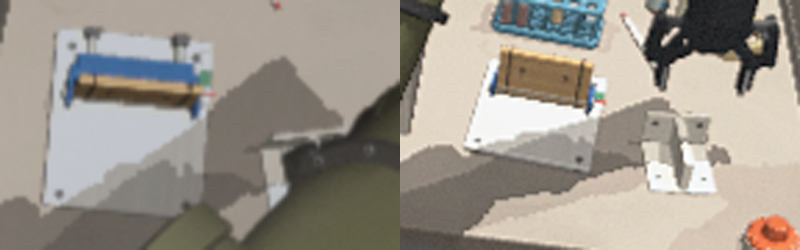

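The board is upright: its face is at jig x = 50 mm at all heights, and the scene view shows it standing with its two marks. Gripping the bracket.

```bash
python3 - <<'E'
from h import *
np.set_printoptions(precision=3,suppress=True)
def st(l): s=get_state(); print(l,round(s["time"],2),s["tcp_pos"],"w",round(s["width"],4),"F",s["contact_force"])
ctrl.movel([BR[0],BR[1],.0105],tq(0,1,BR[2]),max_speed=.12); st("down")
ctrl.close_gripper(80); st("shut")
ctrl.movel([BR[0],BR[1],.12],max_speed=.15); ctrl.pause(.3); st("lift")
t=J(-.012,0,.15); ctrl.movep(t,tq(0,1)); st("over")
p,X=cloud("top")
a=p[130:230,330:490]; p2,_=vision.grab_frame("scene"); b=p2[150:250,340:500]
cv2.imwrite("pics/t4.png",cv2.resize(np.hstack([a,b]),(800,250),interpolation=cv2.INTER_CUBIC)); 
E
```

```text
down 14.95 [ 0.492 -0.433  0.011] w 0.0852 F [-0.212  0.247  0.999]
shut 15.62 [ 0.492 -0.433  0.011] w 0.011 F [-0.438  0.308  3.257]
lift 16.8 [ 0.492 -0.432  0.119] w 0.0112 F [ 0.376  0.982 -1.642]
over 17.57 [ 0.517 -0.251  0.15 ] w 0.0114 F [-1.274  0.497 -1.522]
```

View pics/t4.png

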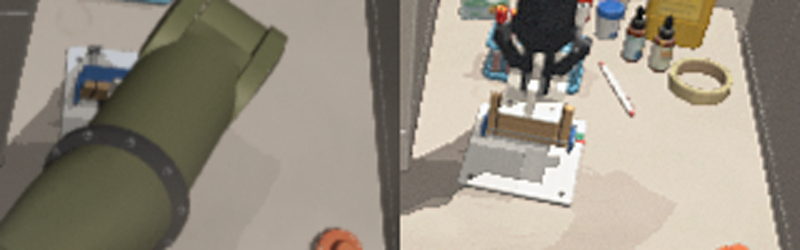

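```bash
python3 - <<'E'
from h import *
np.set_printoptions(precision=3,suppress=True)
def st(l): s=get_state(); F=s["contact_force"]@RJ; print(l,round(s["time"],2),(s["tcp_pos"]-O)@RJ,"w",round(s["width"],4),"F",F); return F
ctrl.movel(J(-.015,0,.05),tq(0,1),max_speed=.15)
ctrl.movel(J(-.015,0,.027),max_speed=.06); ctrl.pause(.2); F0=np.mean([st("hover")])
b=st("h")
z=.027
while z>.019:
    z-=.001; ctrl.movel(J(-.015,0,z),max_speed=.03); ctrl.pause(.1); F=st(round(z,4))
    if F[2]-b[2]>3: break
p2,X=cloud("scene"); cv2.imwrite("pics/t5.png",cv2.resize(p2[165:235,350:462],(800,500),interpolation=cv2.INTER_CUBIC))
Y=(X-O)@RJ; m=(Y[...,2]>.02)&(Y[...,2]<.058)&(abs(Y[...,1])<.045)&(Y[...,0]>-.02)&(Y[...,0]<.045); print(m.sum(),np.nanmedian(Y[m],0))
E
```

```text
hover 19.23 [-0.015 -0.     0.027] w 0.011 F [ 1.715 -0.183 -1.661]
h 19.23 [-0.015 -0.     0.027] w 0.011 F [ 1.715 -0.183 -1.661]
0.026 19.57 [-0.015  0.     0.026] w 0.0115 F [ 0.25   0.15  -1.628]
0.025 19.93 [-0.015 -0.     0.025] w 0.0111 F [ 0.334  0.565 -1.397]
0.024 20.27 [-0.015  0.     0.024] w 0.011 F [ 0.314  0.522 -2.083]
0.023 20.62 [-0.015  0.     0.023] w 0.0107 F [-0.408 -0.024 -1.348]
0.022 20.98 [-0.015 -0.     0.023] w 0.0109 F [-0.992  1.171  5.524]
45 [ 0.028 -0.011  0.039]
```

View pics/t5.png

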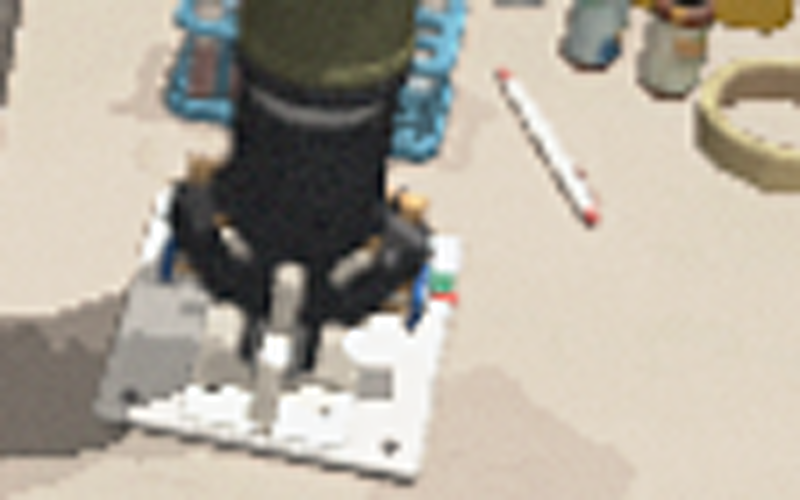

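The bracket stands on the base plate. In the scene view the green band (~443,282) and the red pointer (~445,297) both show, with the pointer at rest. Now pressing forward.

```bash
python3 - <<'E'
from h import *
np.set_printoptions(precision=3,suppress=True)
def st(l):
    Fs=[]
    for _ in range(4): ctrl.pause(.05); s=get_state(); Fs.append(s["contact_force"]@RJ)
    F=np.mean(Fs,0); print(l,round(s["time"],2),(s["tcp_pos"]-O)@RJ,"F",F); return F
x=-.015; ctrl.movel(J(x,0,.0227),tq(0,1),max_speed=.03); b=st("base")
ctrl.movel(J(-.006,0,.0227),max_speed=.05); st("free")
x=-.006
while x<.024:
    x+=.003; ctrl.movel(J(x,0,.0227),max_speed=.04); F=st(round(x,4))
    if F[0]<-8.6: break
p2,X=cloud("scene"); a=p2[165:235,350:462]
p,X=cloud("top")
cv2.imwrite("pics/t6.png",cv2.resize(a,(800,500),interpolation=cv2.INTER_CUBIC))
E
```

```text
base 21.48 [-0.015 -0.     0.023] F [-0.545  0.149  0.734]
free 22.01 [-0.006  0.     0.023] F [1.105 0.199 0.1  ]
-0.003 22.46 [-0.003 -0.     0.023] F [ 0.069 -0.201  1.444]
0.0 22.91 [-0.    -0.     0.023] F [-2.966 -0.532  3.678]
0.003 23.36 [ 0.002 -0.     0.023] F [-5.638 -0.089  5.936]
0.006 23.81 [ 0.004 -0.     0.023] F [-7.133  0.525  6.961]
0.009 24.26 [ 0.007 -0.     0.023] F [-8.194  0.462  8.589]
0.012 24.71 [ 0.01  -0.     0.023] F [-9.571  0.636  9.399]
```

View pics/t6.png

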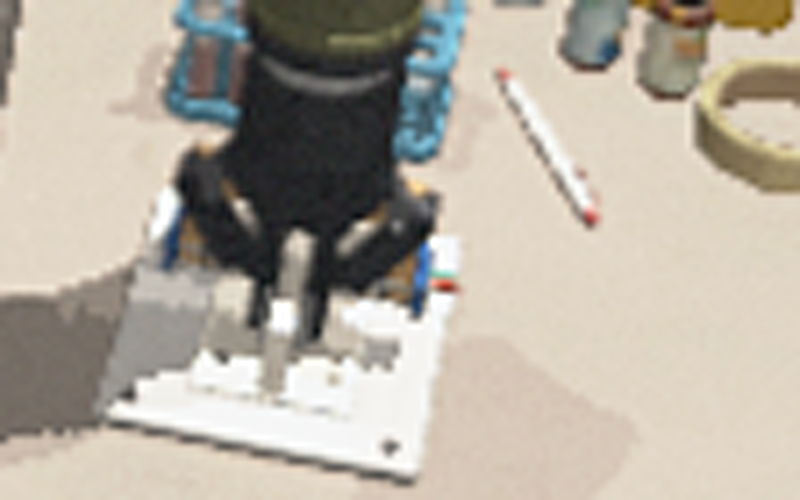

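The pointer has moved into the lower edge of the band (~445,286). Vertical load has grown to 9 N, so some of the push is going into plate friction. I'll unload z and then press on to about 9 N net.

```bash
python3 - <<'E'
from h import *
np.set_printoptions(precision=4,suppress=True)
def st(l):
    Fs=[]
    for _ in range(5): ctrl.pause(.05); s=get_state(); Fs.append(s["contact_force"]@RJ)
    F=np.mean(Fs,0); print(l,round(s["time"],2),(s["tcp_pos"]-O)@RJ,"w",round(s["width"],4),"F",F,"M",s["wrist_torque"]@RJ); return F
x,z=.012,.0227; F=st("0")
while F[2]>3 and z<.0257:
    z+=.0005; ctrl.movel(J(x,0,z),tq(0,1),max_speed=.02); F=st(("z",round(z,4)))
while x<.021 and F[0]>-9.3:
    x+=.0015; z+=.0003*(F[2]>3); ctrl.movel(J(x,0,z),max_speed=.03); F=st((round(x,4),round(z,4)))
p2,X=cloud("scene"); cv2.imwrite("pics/t7.png",cv2.resize(p2[165:235,350:462],(800,500),interpolation=cv2.INTER_CUBIC))
E
```

```text
0 25.06 [ 0.0097 -0.0001  0.0227] w 0.011 F [-9.6583  0.2492  9.0501] M [ 0.0767  1.5588 -0.0406]
('z', 0.0232) 25.56 [ 0.0097 -0.0001  0.0228] w 0.0112 F [-7.9326  0.2127  4.7412] M [-0.0983  1.3569 -0.0115]
('z', 0.0237) 26.06 [ 0.0096 -0.      0.0228] w 0.011 F [-7.1492 -0.4492  1.2369] M [-0.1539  1.2508  0.0078]
(0.0135, np.float64(0.0237)) 26.56 [ 0.0111 -0.      0.0228] w 0.0113 F [-7.4937 -0.6306  1.3728] M [-0.1727  1.1977 -0.0407]
(0.015, np.float64(0.0237)) 27.06 [ 0.0125 -0.0001  0.0229] w 0.0111 F [-7.5639 -0.6013  1.6824] M [-0.1594  1.3102 -0.0159]
(0.0165, np.float64(0.0237)) 27.56 [ 0.0137 -0.      0.0228] w 0.0113 F [-8.4073 -0.5522  2.4072] M [-0.1195  1.4217  0.0093]
(0.018, np.float64(0.0237)) 28.06 [ 0.0151 -0.0001  0.0229] w 0.0108 F [-8.9221 -0.2295  3.1293] M [-0.149   1.5208  0.0342]
(0.0195, np.float64(0.024)) 28.56 [ 0.0163 -0.      0.0229] w 0.0109 F [-8.7012 -0.7272  1.2506] M [-0.2299  1.5126 -0.0143]
(0.021, np.float64(0.024)) 29.06 [ 0.0176 -0.0001  0.0229] w 0.0113 F [-9.3993 -0.3612  1.7577] M [-0.1681  1.6683  0.0228]
```

View pics/t7.png

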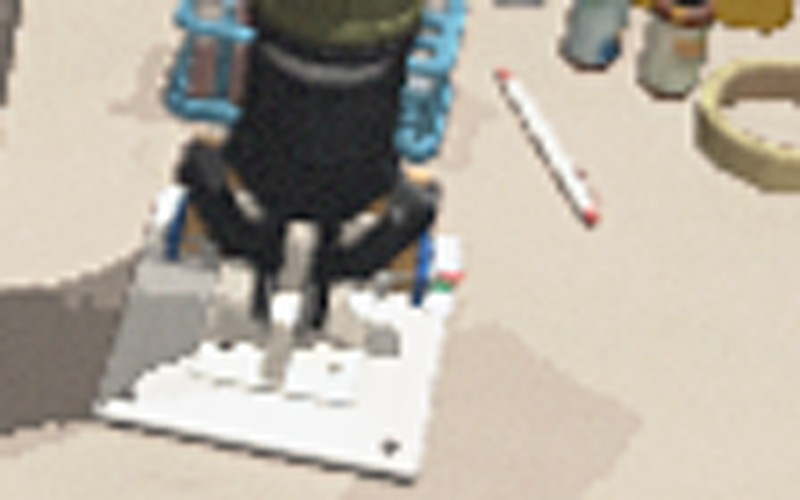

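```bash
python3 - <<'E'
from h import *
np.set_printoptions(precision=4,suppress=True)
def red(im):
    h=cv2.cvtColor(im,cv2.COLOR_BGR2HSV); h=h[240:320,425:475]
    m=((h[...,0]<8)|(h[...,0]>172))&(h[...,1]>110); y,x=np.nonzero(m); return (x.mean()+425)*.14+350,(y.mean()+240)*.14+165,len(x)
i=vision.camera_info("scene");K=i["mtx"]
def atz(u,v,z):
    r=i["R"].T@np.linalg.inv(K)@np.array([u,v,1]); c=-i["R"].T@i["t"]; return ((c+r*(z-c[2])/r[2])-O)@RJ
for n in("t5","t6","t7"):
    r=red(cv2.imread(f"pics/{n}.png")); print(n,r[2],atz(r[0],r[1],.02))
for k in range(2):
    ctrl.pause(1.5); F=np.mean([(ctrl.pause(.05),get_state()["contact_force"]@RJ)[1] for _ in range(6)],0); s=get_state(); print(round(s["time"],2),(s["tcp_pos"]-O)@RJ,F,s["width"])
p,X=cloud("scene"); Y=(X-O)@RJ
c=cv2.resize(p[165:235,350:462],(800,500),interpolation=cv2.INTER_CUBIC); r=red(c); print("now",atz(r[0],r[1],.02))
# close-up, with predicted back plate corners and marks projected
D=.0176+.05
big=cv2.resize(p[180:225,362:418],(800,643),interpolation=cv2.INTER_CUBIC)[:600]
for y,z,col in((.04,.062,(0,255,0)),(-.04,.062,(0,255,0)),(.04,.017,(0,255,0)),(-.04,.017,(0,255,0)),(.046,.05,(255,0,255)),(-.046,.05,(255,0,255)),(.046,.086,(255,0,255)),(-.046,.086,(255,0,255))):
    q=proj("scene",J(D-.006*(col[1]>0),y,z)); cv2.circle(big,(int((q[0]-362+.5)*800/56),int((q[1]-180+.5)*643/45)),4,col,-1)
cv2.imwrite("pics/t8.png",big)
E
```

```text
t5 125 [ 0.0651 -0.0742  0.02  ]
t6 164 [ 0.074  -0.0727  0.02  ]
t7 0 [nan nan nan]
30.91 [ 0.0176 -0.      0.0229] [-9.3014 -0.2828  1.7902] 0.01125158334916076
32.71 [ 0.0176 -0.      0.0229] [-9.412  -0.6515  1.9302] 0.011045231515940425
now [nan nan nan]<stdin>:5: RuntimeWarning: Mean of empty slice.
  ret = ret.dtype.type(ret / rcount)
```

View pics/t8.png

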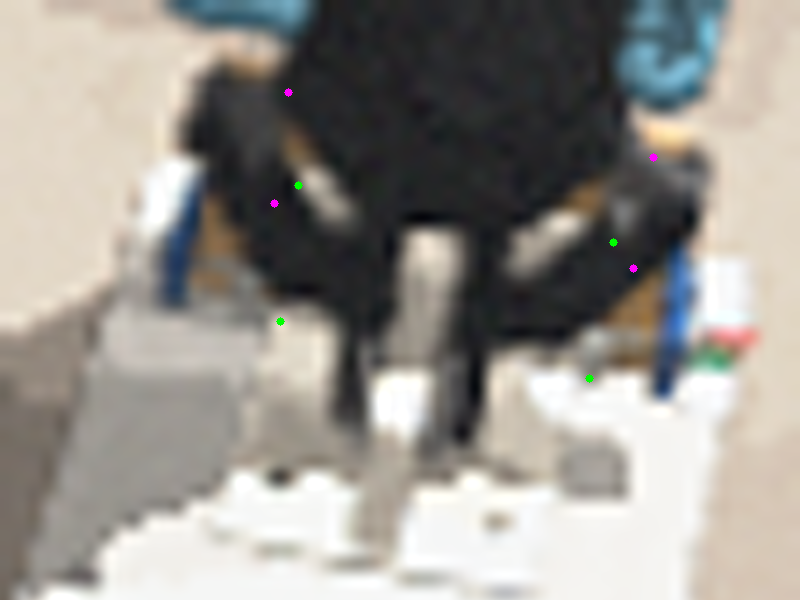

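```bash
python3 - <<'E'
from h import *
s=get_state(); print(s["time"],(s["tcp_pos"]-O)@RJ,s["contact_force"]@RJ,s["width"]); ticket.close_job()
E
```

```text
32.7583 [ 1.76264507e-02 -3.07581461e-05  2.29309392e-02] [-9.06273332 -0.43044721  2.12458806] 0.011074154777159928
the job is handed in; nothing more can be done
```

I swung the board upright, stood the bracket on the base plate and pressed it against the board. I handed the job in at 32.8 s, with the arm still gripping and pushing.

- **Board:** before I fetched the bracket, the depth image put its face at jig x = 50 mm at every height, so it stood fully upright.
- **Push:** about 9.1–9.4 N along the jig's +x, with roughly 2 N resting on the base plate. The last two readings, taken over more than 3 s without moving the arm, were steady.
- **Carriage:** about 17–18 mm of travel, judged from arm position and force. That is inside the 8–26 mm band and well short of the 40 mm stop.
- **Centring:** bracket y is within about 1–2 mm of centre, from the top-camera jig fit.

Some checks were weaker than I wanted:
- **Pointer:** my colour check of the red pointer found nothing in the last two pictures. By eye it sat against the green band. The colour check did work in the picture before, reading about 9 mm where the arm position gave about 10 mm.
- **Marks:** the scene camera's predicted points were about 4 mm to the side for both board and bracket. I read that as a camera offset, not an off-centre bracket. The gripper hid the marks, so I could not check centring directly.
- **Flatness:** whether the back plate lies flat on the board is judged only from the force build-up and the small twisting moment about the vertical.

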